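# Lay out the door keys on their coloured tiles

### The arm

A 7-joint arm with a two-finger parallel gripper is mounted at the origin on the work surface. World frame = base frame: x ahead of the robot, y to its left, z up, the work surface at z = 0. Lengths are in m, angles in rad, forces in N, time in s.
With the tool pointing down it reaches from about 0.35 to 0.9 m from the base axis. Payload 7.2 kg.
Tool frame: the origin (TCP) lies on the mounting face of the last link; the fingertips stand 173 mm ahead of it and the grasp point (between the pads) lies 155 mm ahead of it (grip_point_offset is the distance from the TCP to the grasp point, in m); y points along the fingers, z is the direction in which the jaws open and shut, and the axes are right-handed (so a half turn about y gives the same grasp; the last joint's range is limited). The gripper opens to 85 mm and grips with 20 to 120 N. Pads are 22 mm wide; open, the fingers measure 114 mm over their backs; the gripper's body (76 mm by 85 mm) begins 54 mm behind the grasp point. The pads swing forward as they close: fully open they stand 13 mm farther back than shut.
Start: joints at [-1.343, 0.411, -0.013, 1.596, 0.006, 1.134, -0.082], TCP at [0.182, 0.598, 0.405] pointing down, gripper open.
Joint ranges: [-2.95, 2.95], [-0.29, 1.99], [-1.47, 1.44], [0.14, 2.54], [-1.03, 4.17], [0.13, 1.85], [-2.86, 2.86]. Speed limits (rad/s): [2.39, 2.39, 3.01, 3.01, 3.14, 3.14, 3.14].

### API

Orientations are given as a 3x3 rotation matrix whose columns are the frame's x, y, z axes.
In Python, from cell import sense, camera, hand_in, grip_point_offset gives the robot as it stands. The module is installed in compiled form; this text tells all that it offers.
- The arm moves only by the tool carry_out, never from a script. Its argument "motion" is a list of rows, each a list of 7 numbers: the gripper's target within -1 to 1 (fully open at 1, half-way at 0, shut at -1), then the shift along the world's x, y, z in mm, then the turn, a rotation vector about the world's x, y, z in rad. A call has 1 to 10 rows; each row is the pose to reach, as a shift and turn from the pose commanded when the call began; what a row does not reach only later rows make up. A row lasts 1/12 s, in which the tool goes at most 41.7 mm and 7.16 degrees, less where a joint would pass 70% of its speed; a pose out of reach is approached as far as the arm can. A call with a gripper value outside its range is refused whole. The fingers move at their own pace and stop on an object; "squeeze" is the grip in N (left out, the last holds). Time passes only in rows, so rows that repeat a pose let the fingers close. It gives the time, the measured TCP pose, the force and the opening at its end, in the units of the state.
- sense(): the state, without advancing time (a new reading comes with each control period).
- camera(name): name is "scene" or "side" or "wrist"; returns a dict with "color" (384x512x3 uint8, red, green, blue), "z_map" (384x512 float32, m along the optical axis (not along the pixel's ray), 0 where there is no reading), "intrinsics" (3x3 intrinsics, pixels), "dist" ([k1, k2, p1, p2, k3] as OpenCV has them; the pictures are not rectified), "eye" and "rotation" of the camera in the world. Camera axes: x right, y up, looking along -z (the intrinsics and any distortion apply to the point x, -y, -z); pixel columns grow to the right and rows downward; lengths in m; the calibration is good to about 2 mm. A picture is of the moment at which its call begins.
- hand_in(): hands the job in, once; it reports no verdict.
The state is a dict: "clock": time; "joint_pos": joint angles; "joint_velocities": joint speeds; "joint_efforts": joint torques, N m; "ee_pos": TCP position; "tool_rot": TCP orientation; "ft_force": force on the tool from outside, world axes, zero at the start; "ft_torque": the same for the moment, N m; "finger_gap": finger opening in m.
Only numpy, scipy, OpenCV 4.12 (cv2) and the standard library are available. Lean on these libraries where they do the work, as an engineer would, in place of code of your own. Each camera call takes 0.05 s, during which the arm holds its last target. There are 200 camera calls.

### The job

Four door keys with coloured heads lie among other pocket things on the hallway ledge. Lay each key flat on the tile of its own colour, centred on the tile and lengthwise along it (either way round), setting it down rather than dropping or throwing it. Leave the bottle opener and the round tin where they lie.

Things in the scene. Friction and masses are not known exactly. Their poses are not given: they have to be found in the camera images.
- key_red: loose door key lying flat, 80 mm long (its x), about 30 g. Chunky red plastic head: x -40 to +2 mm, 26 mm wide (y), 14 mm high. Steel blade: on to x +40 mm, 9 to 13 mm wide, 5.5 to 8.5 mm above the underside. Origin: underside, middle of the 80 mm length (middle of the head at x -19 mm); z up. Starts within 0.8 rad of world x, blade away from the robot.
- key_yellow: loose door key lying flat, 80 mm long (its x), about 30 g. Chunky yellow plastic head: x -40 to +2 mm, 26 mm wide (y), 14 mm high. Steel blade: on to x +40 mm, 9 to 13 mm wide, 5.5 to 8.5 mm above the underside. Origin: underside, middle of the 80 mm length (middle of the head at x -19 mm); z up. Starts within 0.8 rad of world x, blade away from the robot.
- key_green: loose door key lying flat, 80 mm long (its x), about 30 g. Chunky green plastic head: x -40 to +2 mm, 26 mm wide (y), 14 mm high. Steel blade: on to x +40 mm, 9 to 13 mm wide, 5.5 to 8.5 mm above the underside. Origin: underside, middle of the 80 mm length (middle of the head at x -19 mm); z up. Starts within 0.8 rad of world x, blade away from the robot.
- key_blue: loose door key lying flat, 80 mm long (its x), about 30 g. Chunky blue plastic head: x -40 to +2 mm, 26 mm wide (y), 14 mm high. Steel blade: on to x +40 mm, 9 to 13 mm wide, 5.5 to 8.5 mm above the underside. Origin: underside, middle of the 80 mm length (middle of the head at x -19 mm); z up. Starts within 0.8 rad of world x, blade away from the robot.
- tile_red: flat glazed tile with a red field and a white border, fixed to the ledge, 120 mm long (its x) by 70 mm wide (its y), 8 mm thick, no rim. Origin: centre of its underside (the top face is 8 mm above); z up. Its long side is within 0.35 rad of world x.
- tile_yellow: flat glazed tile with a yellow field and a white border, fixed to the ledge, 120 mm long (its x) by 70 mm wide (its y), 8 mm thick, no rim. Origin: centre of its underside (the top face is 8 mm above); z up. Its long side is within 0.35 rad of world x.
- tile_green: flat glazed tile with a green field and a white border, fixed to the ledge, 120 mm long (its x) by 70 mm wide (its y), 8 mm thick, no rim. Origin: centre of its underside (the top face is 8 mm above); z up. Its long side is within 0.35 rad of world x.
- tile_blue: flat glazed tile with a blue field and a white border, fixed to the ledge, 120 mm long (its x) by 70 mm wide (its y), 8 mm thick, no rim. Origin: centre of its underside (the top face is 8 mm above); z up. Its long side is within 0.35 rad of world x.
- opener: all-steel flat bottle opener, 100 mm long (its x), 32 mm wide, 8 mm thick, loose; to be left alone. Origin: the underside, at the middle of its length.
- tin: round blue lip-balm tin with an aluminium disc on its lid, 50 mm across, 16 mm high, loose; to be left alone. Origin: centre of its underside.
Things that resemble listed ones, but are neither listed nor needed, are in the scene too. Several things look just like the key_green: the one meant starts farthest to the robot's right.

How it is judged:
At the end, for the whole second after the job is handed in: Each key lies flat, right side up, released and at rest on its own colour's tile: its middle within 15 mm of the tile's centre lengthwise and 12 mm across, its length within 0.3 rad of the tile's (either way round). Opener and tin within 15 mm of where they lay (x of key_red in the frame of tile_red between -0.015 and 0.015 m and y of key_red in the frame of tile_red between -0.012 and 0.012 m and z of key_red in the frame of tile_red between 0.005 and 0.011 m and angle between the x axis of key_red and the x axis of tile_red, either way round below 0.3 rad and angle between each of key_red, key_yellow, key_green, key_blue's own z axis and vertical below 0.12 rad and linear speed of each of key_red, key_yellow, key_green, key_blue below 0.02 m/s and contact force between each of key_red, key_yellow, key_green, key_blue and the fingers below 0.05 N and x of key_yellow in the frame of tile_yellow between -0.015 and 0.015 m and y of key_yellow in the frame of tile_yellow between -0.012 and 0.012 m and z of key_yellow in the frame of tile_yellow between 0.005 and 0.011 m and angle between the x axis of key_yellow and the x axis of tile_yellow, either way round below 0.3 rad and x of key_green in the frame of tile_green between -0.015 and 0.015 m and y of key_green in the frame of tile_green between -0.012 and 0.012 m and z of key_green in the frame of tile_green between 0.005 and 0.011 m and angle between the x axis of key_green and the x axis of tile_green, either way round below 0.3 rad and x of key_blue in the frame of tile_blue between -0.015 and 0.015 m and y of key_blue in the frame of tile_blue between -0.012 and 0.012 m and z of key_blue in the frame of tile_blue between 0.005 and 0.011 m and angle between the x axis of key_blue and the x axis of tile_blue, either way round below 0.3 rad and distance of each of opener, tin from where it was at the start of the episode below 0.015 m); the robot touches nothing.
It fails at once if a key is dropped from more than about 25 mm or thrown (faster than 0.7 m/s while not held) ((linear speed of key_red above 0.7 m/s and contact force between key_red and the fingers below 0.02 N) or (linear speed of key_yellow above 0.7 m/s and contact force between key_yellow and the fingers below 0.02 N) or (linear speed of key_green above 0.7 m/s and contact force between key_green and the fingers below 0.02 N) or (linear speed of key_blue above 0.7 m/s and contact force between key_blue and the fingers below 0.02 N)).
It fails at once if the bottle opener or the tin is moved by more than 15 mm (distance of any of opener, tin from where it was at the start of the episode above 0.015 m).
It also fails if it takes over 90 s, if anything falls off the work surface, if the arm or the gripper's body presses on something with over 40 N, if the wrist force passes 120 N, or if a joint passes its speed limit or range.

## Working session

There is one attempt and no reset: what is moved stays moved. The work goes in short steps, Python scripts to look and compute and a tool call to move; the robot and the scene stay as the last step left them, time stands still between calls to the robot, and variables do not carry over. Pictures are saved under pics/ and viewed, about 12 in all and at most 16, crops included, and the job is handed in when it is done.

Besides the shell and the picture viewer there is one more tool, called after "Emit:" as name(argument=value, ...) on one line, values as JSON. carry_out: Moves the arm, as the interface text tells. Its arguments: {"type":"object","properties":{"motion":{"type":"array"},"squeeze":{"type":"number"}},"required":["motion"]}

```bash
mkdir -p pics
cat > h.py <<'E'
import numpy as np, cv2
from cell import sense, camera, hand_in, grip_point_offset
def save(c,name): cv2.imwrite('pics/'+name,cv2.cvtColor(c['color'],cv2.COLOR_RGB2BGR))
def ray(c,pts):
    p=cv2.undistortPoints(np.array(pts,float).reshape(-1,1,2),np.array(c['intrinsics']),np.array(c['dist'])).reshape(-1,2)
    return np.c_[p[:,0],-p[:,1],-np.ones(len(p))]@np.array(c['rotation']).T
def onz(c,pts,z):
    d=ray(c,pts); e=np.array(c['eye']); return e+d*((z-e[2])/d[:,2])[:,None]
def cloud(c):
    h,w=c['z_map'].shape; u,v=np.meshgrid(np.arange(w),np.arange(h))
    d=ray(c,np.c_[u.ravel(),v.ravel()])
    P=np.array(c['eye'])+d*c['z_map'].reshape(-1,1); return P.reshape(h,w,3)
E
python3 - <<'E'
from h import *
s=sense(); print(s['ee_pos'],s['tool_rot'],s['finger_gap'],grip_point_offset, s['clock'])
for n in ['scene','side']:
    c=camera(n); save(c,n+'0.png'); print(n,c['eye'],c['rotation'],c['intrinsics'],c['dist'])
    np.savez(n+'0.npz',**c)
E
```

```text
[0.1821463  0.59764449 0.40384673] [[ 9.56582727e-01 -3.50368754e-04  2.91460741e-01]
 [-2.91460926e-01 -1.56496874e-03  9.56581455e-01]
 [ 1.20970695e-04 -9.99998714e-01 -1.59914087e-03]] 0.08536465921486144 0.1547 0.0
scene [0.90851192 0.31261261 1.00329455] [[-0.57703964 -0.71463694  0.39537234]
 [ 0.81670694 -0.50261376  0.28349458]
 [-0.00387612  0.48649095  0.87367702]] [[444.40609507   0.         259.29907854]
 [  0.         444.40609507 194.47194539]
 [  0.           0.           1.        ]] [-0.02517749  0.          0.          0.          0.        ]
side [ 0.18689724 -0.90965864  0.60797765] [[ 0.9571212   0.14881033 -0.24854476]
 [-0.28964712  0.50597101 -0.81246408]
 [ 0.0048534   0.84961687  0.52737806]] [[451.42331944   0.         257.54418087]
 [  0.         451.42331944 188.11280138]
 [  0.           0.           1.        ]] [0.01481419 0.         0.         0.         0.        ]
```

View pics/scene0.png

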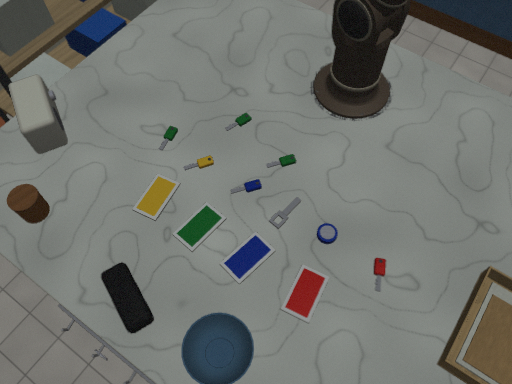

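View pics/side0.png

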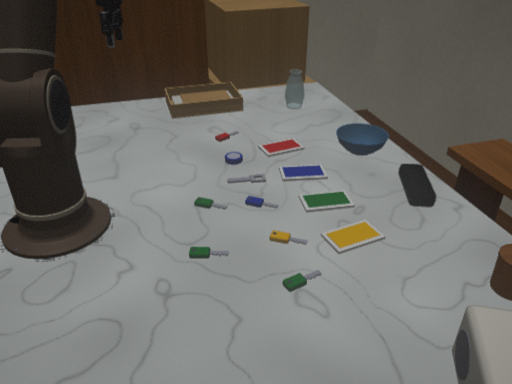

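The scene picture shows red key (380,268), yellow (205,162), blue (252,186), greens at (170,133), (243,120) and (288,160), tiles at (157,197), (199,227), (248,257) and (305,292), opener (285,212) and tin (327,233). Measuring by colour next.

```bash
cat >> h.py <<'E'
HUE={'red':None,'yellow':(18,35),'green':(45,85),'blue':(105,130)}
def blobs(c,ztile=0.008,zkey=0.014,amin=40,roi=True):
    hsv=cv2.cvtColor(c['color'],cv2.COLOR_RGB2HSV); out=[]
    for n,r in HUE.items():
        H,S,V=cv2.split(hsv)
        m=((H<8)|(H>172)) if r is None else (H>=r[0])&(H<=r[1])
        m=(m&(S>130)&(V>50)).astype(np.uint8)
        k,lab,st,ce=cv2.connectedComponentsWithStats(m)
        for i in range(1,k):
            if st[i,4]<amin: continue
            cs,_=cv2.findContours((lab==i).astype(np.uint8),cv2.RETR_EXTERNAL,cv2.CHAIN_APPROX_NONE)
            ct=cs[0].reshape(-1,2)
            zz=np.median(c['z_map'][lab==i])
            e=np.array(c['eye']); R=np.array(c['rotation'])
            P=e+ray(c,[ce[i]])[0]*zz
            if roi and not(0.2<P[0]<1 and abs(P[1])<.7 and -.02<P[2]<.05): continue
            W=onz(c,ct,max(P[2],.008))
            (cx,cy),(w,h),a=cv2.minAreaRect((W[:,:2]*1000).astype(np.float32))
            if w<h: a+=90
            a=(a+90)%180-90
            out.append((n,[int(x) for x in ce[i]],np.round([cx,cy]),round(float(P[2])*1000,1),np.round(sorted((w,h))),round(float(np.radians(a)),3)))
    return out
E
python3 - <<'E'
from h import *
for n in ['scene','side']:
    c=dict(np.load(n+'0.npz')); print(n)
    for b in blobs(c): print(*b)
E
```

```text
scene
red [379, 266] [456. 332.] 13.8 [24. 41.] 0.415
red [304, 292] [606. 222.] 9.3 [ 52. 101.] 0.141
yellow [204, 161] [ 462. -185.] 13.8 [28. 40.] -0.621
yellow [155, 195] [ 613. -226.] 9.1 [ 53. 104.] 0.16
green [242, 118] [ 287. -188.] 14.0 [24. 37.] -0.272
green [169, 132] [ 442. -324.] 13.8 [24. 39.] 0.251
green [286, 159] [331. -10.] 14.5 [24. 38.] -0.633
green [198, 225] [615. -83.] 9.2 [ 51. 102.] -0.094
blue [252, 185] [449. -39.] 14.4 [26. 40.] -0.636
blue [326, 233] [453. 187.] 16.5 [46. 48.] 0.263
blue [246, 256] [612.  63.] 8.7 [ 52. 102.] -0.185
side
red [222, 135] [450. 325.] 14.8 [24. 41.] 0.489
red [280, 145] [606. 224.] 8.6 [46. 96.] 0.133
yellow [352, 234] [ 612. -226.] 9.3 [ 51. 101.] 0.158
yellow [279, 235] [ 456. -192.] 14.8 [28. 40.] -0.574
blue [302, 170] [610.  64.] 9.2 [43. 99.] -0.182
blue [254, 200] [444. -44.] 14.7 [21. 37.] -0.638
```

Everything agrees in size and height. The target green key is the one at (442,-324). I'll start with red: hover, look with the wrist camera, then grasp.

Emit:
carry_out(motion=[[1, 271, -269, -65, 0, 0, 0.75], [1, 271, -269, -65, 0, 0, 0.75], [1, 271, -269, -65, 0, 0, 0.75], [1, 271, -269, -65, 0, 0, 0.75], [1, 271, -269, -65, 0, 0, 0.75], [1, 271, -269, -65, 0, 0, 0.75], [1, 271, -269, -65, 0, 0, 0.75], [1, 271, -269, -65, 0, 0, 0.75], [1, 271, -269, -65, 0, 0, 0.75], [1, 271, -269, -65, 0, 0, 0.75]], squeeze=40)

```text
clock: 0.93
ee_pos: [0.4568, 0.3235, 0.3386]
tool_rot: [[0.901, 0.001, -0.433], [0.433, -0.003, 0.901], [-0.001, -1.0, -0.003]]
ft_force: [0.9, -0.6, -0.2]
finger_gap: 0.0856
```

```bash
cat >> h.py <<'E'
def look(tag,pic=True):
    s=sense(); R=np.array(s['tool_rot']); print('t',round(s['clock'],2),'tcp',np.round(np.array(s['ee_pos'])*1000,1),'phi',round(float(np.arctan2(R[1,0],R[0,0])),3),'gap',round(s['finger_gap']*1000,1),'F',np.round(s['ft_force'],1),'tilt',np.round(R[:2,1],3))
    c=camera('wrist')
    if pic: save(c,tag+'.png')
    for b in blobs(c,amin=300): print(*b)
    return c
E
python3 -c "
from h import *
look('w1')"
```

```text
t 0.93 tcp [456.8 323.5 338.6] phi 0.448 gap 85.6 F [ 0.9 -0.6 -0.2] tilt [ 0.001 -0.003]
red [264, 177] [453. 331.] 13.6 [23. 40.] 0.445
red [115, 244] [606. 221.] 8.8 [ 52. 102.] 0.143
blue [133, 111] [451. 187.] 15.5 [47. 50.] -1.276
blue [6, 187] [593.  89.] 8.5 [23. 67.] 0.196
```

View pics/w1.png

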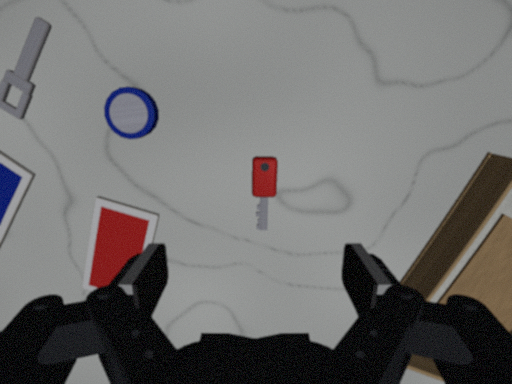

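The wrist picture shows the red key at (264,185) with its blade pointing down the image and clear space either side. I'll descend part-way and check tracking.

Emit:
carry_out(motion=[[1, 0, 2, -40, 0, 0, 0], [1, 0, 2, -80, 0, 0, 0], [1, 0, 2, -120, 0, 0, 0], [1, 0, 2, -120, 0, 0, 0], [1, 0, 2, -120, 0, 0, 0]])

```text
clock: 1.4
ee_pos: [0.4523, 0.3305, 0.2181]
tool_rot: [[0.898, -0.004, -0.439], [0.439, -0.003, 0.898], [-0.005, -1.0, -0.001]]
ft_force: [0.1, -0.1, 0.0]
finger_gap: 0.0854
```

Emit:
carry_out(motion=[[1, 0, 0, -25, 0, 0, 0], [1, 0, 0, -42, 0, 0, 0], [1, 0, 0, -42, 0, 0, 0], [-1, 0, 0, -42, 0, 0, 0], [-1, 0, 0, -42, 0, 0, 0], [-1, 0, 0, -42, 0, 0, 0], [-1, 0, 0, -42, 0, 0, 0], [-1, 0, 0, -42, 0, 0, 0], [-1, 0, 0, -42, 0, 0, 0], [-1, 0, 0, -42, 0, 0, 0]])

```text
clock: 2.23
ee_pos: [0.4536, 0.3312, 0.179]
tool_rot: [[0.899, 0.001, -0.439], [0.439, 0.001, 0.899], [0.002, -1.0, 0.0]]
ft_force: [-0.5, -1.2, 8.8]
finger_gap: 0.0248
```

Emit:
carry_out(motion=[[-1, 0, 0, 10, 0, 0, 0], [-1, 0, 0, 40, 0, 0, 0], [-1, 25, -20, 60, 0, 0, -0.06], [-1, 50, -42, 60, 0, 0, -0.12], [-1, 80, -67, 60, 0, 0, -0.2], [-1, 110, -92, 60, 0, 0, -0.26], [-1, 134, -112, 60, 0, 0, -0.304], [-1, 134, -112, 50, 0, 0, -0.304], [-1, 134, -112, 40, 0, 0, -0.304], [-1, 134, -112, 40, 0, 0, -0.304]])

```text
clock: 3.07
ee_pos: [0.5859, 0.2189, 0.2158]
tool_rot: [[0.989, -0.004, -0.15], [0.15, -0.001, 0.989], [-0.004, -1.0, -0.0]]
ft_force: [-0.7, 0.5, -0.8]
finger_gap: 0.0245
```

```bash
python3 -c "
from h import *
look('w2')
c=camera('side'); cv2.imwrite('pics/s2.png',cv2.resize(cv2.cvtColor(c['color'],4)[60:220,180:400],None,fx=3,fy=3))"
```

```text
t 3.07 tcp [585.9 218.9 215.8] phi 0.151 gap 24.5 F [-0.7  0.5 -0.8] tilt [-0.004 -0.001]
red [254, 233] [601. 220.] 17.2 [50. 96.] 0.149
blue [230, 12] [471. 189.] 15.7 [12. 41.] -1.427
blue [26, 217] [612.  67.] 8.4 [ 42. 102.] -0.183
```

View pics/s2.png

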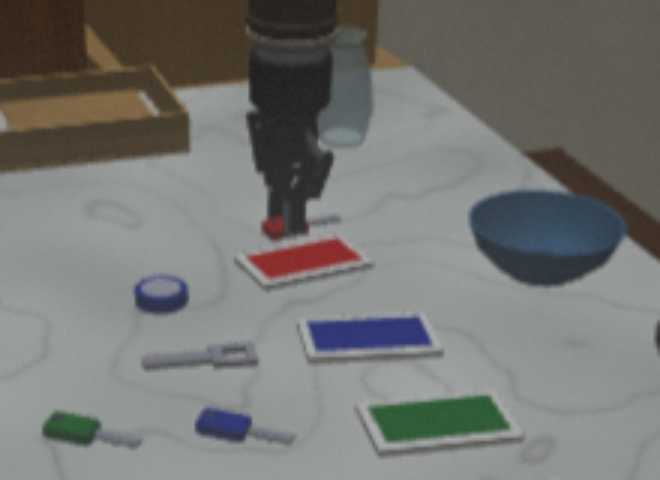

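View pics/w2.png

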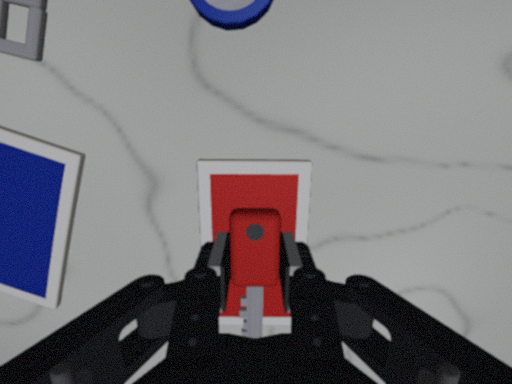

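The key is held level above the red tile. In the wrist view its head spans (231–280, 208–287) and the blade tip is at (252,336). I'll work out where its middle is.

```bash
python3 -c "
from h import *
c=camera('wrist'); P=cloud(c)
print('depth head',P[270,250],'blade',P[310,255])
z=P[270,250,2]
print(onz(c,[(255,209),(255,287)],z),onz(c,[(252,336)],z-.0055))
print('tile back edge mid & field',onz(c,[(197,160),(311,160),(254,160)],.008))"
```

```text
depth head [0.59558762 0.21884448 0.05153155] blade [0.62304822 0.22564131 0.04692564]
[[0.56249262 0.21636558 0.05153155]
 [0.60520389 0.22289968 0.05153155]] [[0.64199338 0.22678453 0.04603155]]
tile back edge mid & field [[0.55221774 0.17950737 0.008     ]
 [0.54186396 0.2475008  0.008     ]
 [0.54708382 0.21350719 0.008     ]]
```

Emit:
carry_out(motion=[[-1, 3, 0, -12, 0, 0, 0], [-1, 3, 0, -22, 0, 0, 0], [-1, 3, 0, -28, 0, 0, 0], [-1, 3, 0, -28, 0, 0, 0], [-1, 3, 0, -28, 0, 0, 0]])

```text
clock: 3.63
ee_pos: [0.5898, 0.2189, 0.1889]
tool_rot: [[0.989, -0.001, -0.15], [0.15, -0.001, 0.989], [-0.001, -1.0, -0.0]]
ft_force: [-0.8, -0.2, 0.1]
finger_gap: 0.0247
```

Emit:
carry_out(motion=[[-0.2, 0, 0, 0, 0, 0, 0], [0, 0, 0, 0, 0, 0, 0], [0.2, 0, 0, 0, 0, 0, 0], [0.2, 0, 0, 0, 0, 0, 0], [0.2, 0, 0, 30, 0, 0, 0], [0.2, 0, 0, 70, 0, 0, 0], [0.2, -20, -40, 110, 0, 0, -0.1], [0.2, -20, -40, 110, 0, 0, -0.1], [0.2, -20, -40, 110, 0, 0, -0.1]])

```text
clock: 4.38
ee_pos: [0.5706, 0.1757, 0.3038]
tool_rot: [[0.999, 0.005, -0.046], [0.046, 0.0, 0.999], [0.005, -1.0, 0.0]]
ft_force: [-0.1, -0.2, 0.0]
finger_gap: 0.0512
```

```bash
cat >> h.py <<'E'
def rel(tile,th,head,kth):
    d=np.array(head)+19*np.array([np.cos(kth),np.sin(kth)])-np.array(tile)
    c,s=np.cos(th),np.sin(th); return np.round([c*d[0]+s*d[1],-s*d[0]+c*d[1],kth-th],3)
E
python3 -c "
from h import *
look('w3')"
```

```text
t 4.38 tcp [570.6 175.7 303.8] phi 0.046 gap 51.2 F [-0.1 -0.2  0. ] tilt [0.005 0.   ]
red [297, 209] [603. 219.] 14.6 [51. 99.] 0.143
green [8, 218] [617. -65.] 7.4 [ 22. 103.] -0.218
blue [9, 26] [447. -29.] 13.0 [24. 43.] -0.132
blue [273, 42] [453. 185.] 15.7 [47. 48.] 0.048
blue [134, 215] [611.  62.] 8.2 [ 52. 101.] -0.183
```

View pics/w3.png

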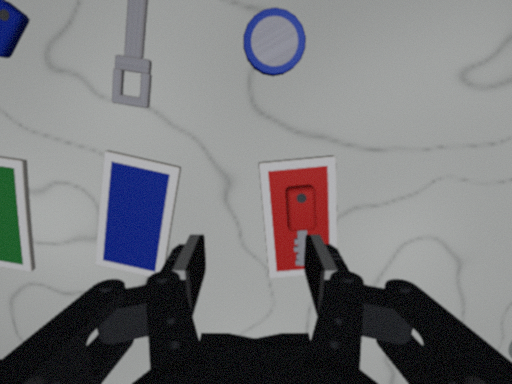

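Red key sits centred on its tile, head at (302,208) and tile middle at (301,215). Next is blue.

Emit:
carry_out(motion=[[1, -123, -220, 20, 0, 0, -0.685], [1, -123, -220, 20, 0, 0, -0.685], [1, -123, -220, 20, 0, 0, -0.685], [1, -123, -220, 20, 0, 0, -0.685], [1, -123, -220, 20, 0, 0, -0.685], [1, -123, -220, 20, 0, 0, -0.685], [1, -123, -220, 20, 0, 0, -0.685], [1, -123, -220, 20, 0, 0, -0.685], [1, -123, -220, 20, 0, 0, -0.685], [1, -123, -220, 20, 0, 0, -0.685]])

```text
clock: 5.27
ee_pos: [0.448, -0.0396, 0.3193]
tool_rot: [[0.807, -0.0, 0.591], [-0.591, 0.0, 0.807], [-0.0, -1.0, 0.0]]
ft_force: [-0.2, 1.1, 0.9]
finger_gap: 0.0856
```

```bash
python3 -c "
from h import *
look('w4')"
```

```text
t 5.27 tcp [448.  -39.6 319.3] phi -0.632 gap 85.6 F [-0.2  1.1  0.9] tilt [-0.  0.]
green [197, 56] [329. -12.] 13.5 [24. 39.] -0.646
green [26, 139] [ 286. -188.] 13.4 [25. 39.] -0.304
green [308, 312] [615. -84.] 8.1 [ 51. 101.] -0.102
blue [462, 37] [452. 184.] 16.0 [47. 48.] 1.104
blue [250, 180] [444. -41.] 13.6 [24. 40.] -0.633
blue [421, 244] [612.  61.] 8.2 [ 52. 101.] -0.185
```

Emit:
carry_out(motion=[[1, -3, 0, -40, 0, 0, 0], [1, -3, 0, -80, 0, 0, 0], [1, -3, 0, -115, 0, 0, 0], [1, -3, 0, -140, 0, 0, 0], [1, -3, 0, -140, 0, 0, 0], [1, -3, 0, -140, 0, 0, 0], [-1, -3, 0, -140, 0, 0, 0], [-1, -3, 0, -140, 0, 0, 0], [-1, -3, 0, -140, 0, 0, 0], [-1, -3, 0, -140, 0, 0, 0]])

```text
clock: 6.15
ee_pos: [0.4448, -0.041, 0.181]
tool_rot: [[0.805, 0.003, 0.593], [-0.593, 0.0, 0.805], [0.002, -1.0, 0.002]]
ft_force: [-0.5, -0.2, 0.1]
finger_gap: 0.0389
```

Emit:
carry_out(motion=[[-1, 0, 0, 0, 0, 0, 0], [-1, 0, 0, 0, 0, 0, 0], [-1, 0, 0, 0, 0, 0, 0]])

```text
clock: 6.4
ee_pos: [0.4446, -0.0411, 0.1808]
tool_rot: [[0.805, 0.002, 0.593], [-0.593, 0.001, 0.805], [0.001, -1.0, 0.002]]
ft_force: [-1.3, 0.7, 11.1]
finger_gap: 0.0247
```

Emit:
carry_out(motion=[[-1, 0, 0, 10, 0, 0, 0], [-1, 0, 0, 40, 0, 0, 0], [-1, 25, 18, 60, 0, 0, 0.09], [-1, 50, 36, 60, 0, 0, 0.18], [-1, 80, 57, 60, 0, 0, 0.27], [-1, 110, 79, 60, 0, 0, 0.36], [-1, 135, 97, 60, 0, 0, 0.43], [-1, 149, 107, 50, 0, 0, 0.449], [-1, 149, 107, 40, 0, 0, 0.449], [-1, 149, 107, 40, 0, 0, 0.449]])

```text
clock: 7.23
ee_pos: [0.5925, 0.0663, 0.2182]
tool_rot: [[0.983, -0.003, 0.184], [-0.184, -0.001, 0.983], [-0.003, -1.0, -0.001]]
ft_force: [-0.6, -0.5, -1.3]
finger_gap: 0.0246
```

```bash
python3 -c "
from h import *
look('w5')"
```

```text
t 7.23 tcp [592.5  66.3 218.2] phi -0.185 gap 24.6 F [-0.6 -0.5 -1.3] tilt [-0.003 -0.001]
red [478, 186] [604. 212.] 14.6 [44. 99.] 0.14
green [49, 268] [613. -83.] 8.3 [52. 99.] -0.1
blue [253, 229] [607.  62.] 17.0 [50. 97.] -0.186
```

View pics/w5.png

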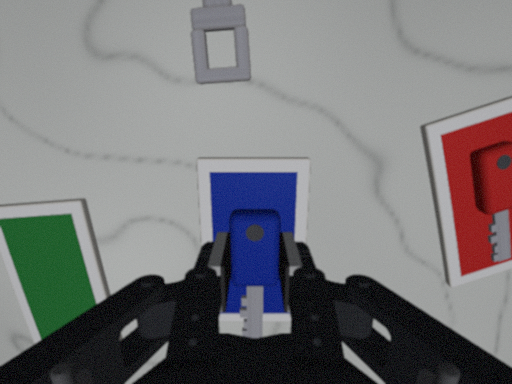

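The blue key is level over its tile, with pixels matching the red case (head rows 209–286, tip at row 336). I'll apply the same 3 mm forward shift.

Emit:
carry_out(motion=[[-1, 3, -1, -12, 0, 0, 0], [-1, 3, -1, -22, 0, 0, 0], [-1, 3, -1, -29, 0, 0, 0], [-1, 3, -1, -29, 0, 0, 0], [-1, 3, -1, -29, 0, 0, 0]])

```text
clock: 7.7
ee_pos: [0.5958, 0.0644, 0.1901]
tool_rot: [[0.983, -0.001, 0.185], [-0.185, -0.0, 0.983], [-0.001, -1.0, -0.001]]
ft_force: [0.2, -0.8, 0.6]
finger_gap: 0.0245
```

Emit:
carry_out(motion=[[-0.2, 0, 0, 0, 0, 0, 0], [0, 0, 0, 0, 0, 0, 0], [0.2, 0, 0, 0, 0, 0, 0], [0.2, 0, 0, 0, 0, 0, 0], [0.2, 0, 0, 30, 0, 0, 0], [0.2, 0, 0, 70, 0, 0, 0], [1, -40, -60, 120, 0, 0, -0.1], [1, -80, -110, 129, 0, 0, -0.2], [1, -80, -110, 129, 0, 0, -0.2]])

```text
clock: 8.45
ee_pos: [0.5295, -0.0271, 0.3132]
tool_rot: [[0.925, 0.002, 0.38], [-0.38, 0.0, 0.925], [0.002, -1.0, 0.001]]
ft_force: [0.6, -1.0, -0.0]
finger_gap: 0.0842
```

Emit:
carry_out(motion=[[1, -58, -143, 0, 0, 0, -0.22], [1, -58, -143, 0, 0, 0, -0.22], [1, -58, -143, 0, 0, 0, -0.22], [1, -58, -143, 0, 0, 0, -0.22], [1, -58, -143, 0, 0, 0, -0.22], [1, -58, -143, 0, 0, 0, -0.22], [1, -58, -143, 0, 0, 0, -0.22], [1, -58, -143, 0, 0, 0, -0.22]])

```text
clock: 9.12
ee_pos: [0.4726, -0.1684, 0.3117]
tool_rot: [[0.823, 0.0, 0.568], [-0.568, 0.001, 0.823], [-0.0, -1.0, 0.001]]
ft_force: [0.1, 0.1, -0.1]
finger_gap: 0.0856
```

```bash
python3 -c "
from h import *
look('w6')"
```

```text
t 9.12 tcp [ 472.6 -168.4  311.7] phi -0.604 gap 85.6 F [ 0.1  0.1 -0.1] tilt [0.    0.001]
yellow [227, 183] [ 458. -189.] 13.5 [24. 40.] -0.618
yellow [279, 308] [ 613. -228.] 8.2 [ 53. 102.] 0.15
green [104, 21] [ 287. -190.] 13.5 [24. 38.] -0.3
green [400, 242] [615. -84.] 8.2 [ 52. 102.] -0.11
green [106, 243] [ 439. -325.] 13.3 [25. 39.] 0.259
blue [505, 157] [604.  35.] 9.5 [ 17. 102.] -0.36
```

View pics/w6.png

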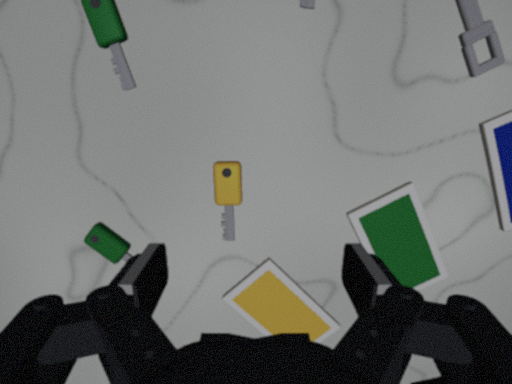

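The wrist picture shows the yellow key at (227,184), clear of its neighbours. The last command had been rate-limited, so I'll work from the measured pose.

Emit:
carry_out(motion=[[1, -15, -21, -20, 0, 0, -0.015], [1, -15, -21, -55, 0, 0, -0.015], [1, -15, -21, -90, 0, 0, -0.015], [1, -15, -21, -115, 0, 0, -0.015], [1, -15, -21, -131, 0, 0, -0.015], [1, -15, -21, -131, 0, 0, -0.015], [1, -15, -21, -131, 0, 0, -0.015]])

```text
clock: 9.75
ee_pos: [0.4572, -0.1899, 0.1801]
tool_rot: [[0.814, -0.002, 0.581], [-0.581, 0.001, 0.814], [-0.002, -1.0, -0.001]]
ft_force: [0.5, -0.1, 0.3]
finger_gap: 0.0857
```

Emit:
carry_out(motion=[[-1, 0, 0, 0, 0, 0, 0], [-1, 0, 0, 0, 0, 0, 0], [-1, 0, 0, 0, 0, 0, 0], [-1, 0, 0, 0, 0, 0, 0], [-1, 0, 0, 0, 0, 0, 0], [-1, 0, 0, 0, 0, 0, 0], [-1, 0, 0, 0, 0, 0, 0]])

```text
clock: 10.33
ee_pos: [0.4573, -0.1907, 0.1816]
tool_rot: [[0.813, 0.001, 0.582], [-0.582, 0.0, 0.813], [0.001, -1.0, 0.001]]
ft_force: [-1.9, 1.2, 8.4]
finger_gap: 0.0246
```

Emit:
carry_out(motion=[[-1, 0, 0, 10, 0, 0, 0], [-1, 0, 0, 40, 0, 0, 0], [-1, 20, -6, 60, 0, 0, 0.1], [-1, 40, -12, 60, 0, 0, 0.21], [-1, 65, -19, 60, 0, 0, 0.32], [-1, 90, -26, 60, 0, 0, 0.43], [-1, 110, -32, 60, 0, 0, 0.54], [-1, 128, -37, 60, 0, 0, 0.65], [-1, 139, -40, 50, 0, 0, 0.76], [-1, 139, -40, 40, 0, 0, 0.776]])

```text
clock: 11.17
ee_pos: [0.5981, -0.2314, 0.2217]
tool_rot: [[0.987, 0.004, -0.16], [0.16, -0.001, 0.987], [0.003, -1.0, -0.002]]
ft_force: [0.1, 0.1, 0.1]
finger_gap: 0.0245
```

Emit:
carry_out(motion=[[-1, 0, 0, 0, 0, 0, 0], [-1, 0, 0, 0, 0, 0, 0]])

```text
clock: 11.33
ee_pos: [0.5947, -0.2306, 0.22]
tool_rot: [[0.989, -0.003, -0.151], [0.151, 0.001, 0.989], [-0.003, -1.0, 0.001]]
ft_force: [-0.8, 0.2, -0.2]
finger_gap: 0.0247
```

```bash
python3 -c "
from h import *
look('w7')"
```

```text
t 11.33 tcp [ 594.7 -230.6  220. ] phi 0.152 gap 24.7 F [-0.8  0.2 -0.2] tilt [-0.003  0.001]
yellow [255, 227] [ 608. -228.] 17.1 [50. 96.] 0.155
green [459, 261] [612. -84.] 8.3 [52. 97.] -0.112
```

View pics/w7.png

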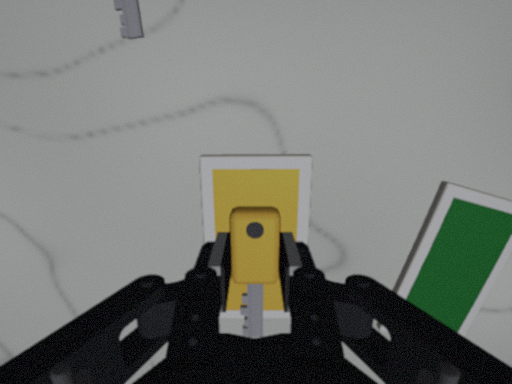

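The yellow key is centred over its tile (key middle at column 255, tile 256). Setting it down.

Emit:
carry_out(motion=[[-1, 2, 0, -12, 0, 0, 0], [-1, 2, 0, -22, 0, 0, 0], [-1, 2, 0, -30, 0, 0, 0], [-1, 2, 0, -30, 0, 0, 0], [-1, 2, 0, -30, 0, 0, 0]])

```text
clock: 11.8
ee_pos: [0.5977, -0.2305, 0.1897]
tool_rot: [[0.988, -0.001, -0.154], [0.154, 0.0, 0.988], [-0.001, -1.0, 0.001]]
ft_force: [0.2, 0.6, 0.3]
finger_gap: 0.0245
```

Emit:
carry_out(motion=[[-0.2, 0, 0, 0, 0, 0, 0], [0, 0, 0, 0, 0, 0, 0], [0.2, 0, 0, 0, 0, 0, 0], [0.2, 0, 0, 0, 0, 0, 0], [0.2, 0, 0, 30, 0, 0, 0], [0.2, 0, 0, 70, 0, 0, 0], [1, -25, -20, 100, 0, 0, 0], [1, -50, -35, 120, 0, 0, 0.05], [1, -85, -52, 128, 0, 0, 0.1]])

```text
clock: 12.55
ee_pos: [0.5143, -0.283, 0.3226]
tool_rot: [[0.966, 0.006, -0.257], [0.257, -0.003, 0.966], [0.006, -1.0, -0.004]]
ft_force: [0.5, -0.5, 1.2]
finger_gap: 0.0846
```

Emit:
carry_out(motion=[[1, -35, -20, 0, 0, 0, 0], [1, -70, -40, 0, 0, 0, 0], [1, -74, -43, 0, 0, 0, 0], [1, -74, -43, 0, 0, 0, 0], [1, -74, -43, 0, 0, 0, 0]])

```text
clock: 12.97
ee_pos: [0.4393, -0.3257, 0.3191]
tool_rot: [[0.968, 0.001, -0.252], [0.252, -0.0, 0.968], [0.001, -1.0, -0.0]]
ft_force: [0.5, 0.3, 0.1]
finger_gap: 0.0854
```

```bash
python3 -c "
from h import *
look('w8')"
```

```text
t 12.97 tcp [ 439.3 -325.7  319.1] phi 0.254 gap 85.4 F [0.5 0.3 0.1] tilt [ 0.001 -0.   ]
yellow [303, 320] [ 587. -232.] 11.2 [51. 53.] 0.151
green [446, 54] [ 286. -193.] 13.6 [23. 39.] -0.311
green [252, 180] [ 439. -328.] 13.4 [23. 39.] 0.24
green [414, 368] [624. -70.] 8.5 [29. 48.] 0.111
```

Emit:
carry_out(motion=[[1, 0, -2, -40, 0, 0, 0], [1, 0, -2, -80, 0, 0, 0], [1, 0, -2, -115, 0, 0, 0], [1, 0, -2, -138, 0, 0, 0], [1, 0, -2, -138, 0, 0, 0], [1, 0, -2, -138, 0, 0, 0]])

```text
clock: 13.52
ee_pos: [0.44, -0.3265, 0.1796]
tool_rot: [[0.967, -0.002, -0.255], [0.255, 0.002, 0.967], [-0.002, -1.0, 0.002]]
ft_force: [0.7, 0.1, 0.1]
finger_gap: 0.0855
```

Emit:
carry_out(motion=[[-1, 0, 0, 0, 0, 0, 0], [-1, 0, 0, 0, 0, 0, 0], [-1, 0, 0, 0, 0, 0, 0], [-1, 0, 0, 0, 0, 0, 0], [-1, 0, 0, 0, 0, 0, 0], [-1, 0, 0, 0, 0, 0, 0], [-1, 0, 0, 0, 0, 0, 0]])

```text
clock: 14.1
ee_pos: [0.4393, -0.3279, 0.1819]
tool_rot: [[0.968, 0.002, -0.252], [0.252, -0.001, 0.968], [0.001, -1.0, -0.001]]
ft_force: [-1.2, 0.9, 8.3]
finger_gap: 0.0246
```

Emit:
carry_out(motion=[[-1, 0, 0, 10, 0, 0, 0], [-1, 0, 0, 40, 0, 0, 0], [-1, 10, 15, 65, 0, 0, -0.03], [-1, 28, 43, 70, 0, 0, -0.07], [-1, 46, 71, 70, 0, 0, -0.11], [-1, 65, 100, 70, 0, 0, -0.15], [-1, 84, 129, 70, 0, 0, -0.19], [-1, 103, 158, 70, 0, 0, -0.23], [-1, 122, 187, 65, 0, 0, -0.27], [-1, 138, 212, 60, 0, 0, -0.31]])

```text
clock: 14.93
ee_pos: [0.5783, -0.1133, 0.2418]
tool_rot: [[0.998, 0.002, 0.056], [-0.056, 0.001, 0.998], [0.002, -1.0, 0.001]]
ft_force: [-0.9, 0.2, -0.1]
finger_gap: 0.0243
```

Emit:
carry_out(motion=[[-1, 15, 24, -10, 0, 0, -0.03], [-1, 22, 34, -20, 0, 0, -0.05], [-1, 22, 34, -20, 0, 0, -0.05], [-1, 22, 34, -20, 0, 0, -0.05]])

```text
clock: 15.27
ee_pos: [0.5989, -0.081, 0.2207]
tool_rot: [[0.995, -0.001, 0.102], [-0.102, -0.0, 0.995], [-0.001, -1.0, -0.0]]
ft_force: [-0.4, -0.2, -1.1]
finger_gap: 0.0245
```

```bash
python3 -c "
from h import *
look('w9')"
```

```text
t 15.27 tcp [598.9 -81.  220.7] phi -0.103 gap 24.5 F [-0.4 -0.2 -1.1] tilt [-0.001 -0.   ]
yellow [48, 245] [ 610. -221.] 14.9 [ 51. 100.] 0.153
green [253, 222] [610. -83.] 16.6 [50. 97.] -0.111
blue [467, 206] [609.  56.] 15.0 [51. 99.] -0.186
```

View pics/w9.png

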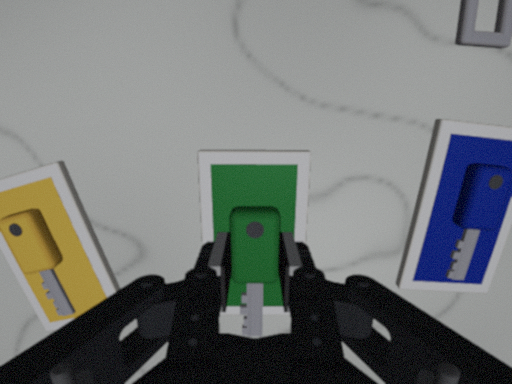

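The green key is over its tile (tile middle at column 253, key 255) and already far enough forward. Lowering, releasing and retreating.

Emit:
carry_out(motion=[[-1, 0, 0, -12, 0, 0, 0], [-1, 0, 0, -22, 0, 0, 0], [-1, 0, 0, -30, 0, 0, 0], [-1, 0, 0, -30, 0, 0, 0], [-1, 0, 0, -30, 0, 0, 0]])

```text
clock: 15.73
ee_pos: [0.5985, -0.0824, 0.1898]
tool_rot: [[0.994, -0.001, 0.106], [-0.106, -0.0, 0.994], [-0.001, -1.0, -0.0]]
ft_force: [-0.1, -0.2, 0.3]
finger_gap: 0.0244
```

Emit:
carry_out(motion=[[-0.2, 0, 0, 0, 0, 0, 0], [0, 0, 0, 0, 0, 0, 0], [0.2, 0, 0, 0, 0, 0, 0], [0.2, 0, 0, 0, 0, 0, 0], [0.2, 0, 0, 30, 0, 0, 0], [0.2, 0, 0, 70, 0, 0, 0], [0.2, -35, 20, 105, 0, 0, 0], [0.2, -70, 40, 140, 0, 0, 0], [0.2, -100, 60, 165, 0, 0, 0], [0.2, -125, 75, 190, 0, 0, 0]])

```text
clock: 16.57
ee_pos: [0.4872, -0.0151, 0.3676]
tool_rot: [[0.994, 0.0, 0.105], [-0.105, 0.0, 0.994], [0.0, -1.0, 0.0]]
ft_force: [-0.2, 0.1, 0.8]
finger_gap: 0.0514
```

Emit:
carry_out(motion=[[0.2, -20, 15, 20, 0, 0, 0], [0.2, -30, 15, 40, 0, 0, 0], [0.2, -30, 15, 40, 0, 0, 0], [0.2, -30, 15, 40, 0, 0, 0]])

```text
clock: 16.9
ee_pos: [0.4586, -0.0006, 0.4081]
tool_rot: [[0.995, 0.004, 0.104], [-0.104, 0.001, 0.995], [0.003, -1.0, 0.001]]
ft_force: [0.5, 0.0, -0.9]
finger_gap: 0.0513
```

```bash
python3 -c "
from h import *
look('w10')
c=camera('scene'); save(c,'scene1.png')
for b in blobs(c): print(*b)"
```

```text
t 16.9 tcp [458.6  -0.6 408.1] phi -0.104 gap 51.3 F [ 0.5  0.  -0.9] tilt [0.004 0.001]
red [421, 245] [603. 217.] 14.1 [ 51. 100.] 0.135
yellow [103, 267] [ 592. -227.] 12.8 [50. 64.] 0.153
green [72, 31] [ 286. -189.] 13.4 [24. 39.] -0.299
green [231, 51] [329. -12.] 13.7 [23. 39.] -0.634
green [215, 273] [612. -74.] 13.7 [33. 96.] -0.108
blue [400, 140] [451. 184.] 16.0 [46. 48.] 1.181
blue [302, 259] [611.  61.] 9.6 [ 50. 100.] -0.185
red [305, 291] [608. 222.] 13.7 [ 52. 101.] 0.143
yellow [156, 195] [ 615. -223.] 13.5 [ 53. 103.] 0.16
green [286, 159] [331. -10.] 14.3 [24. 39.] -0.594
green [199, 225] [616. -81.] 13.9 [ 50. 101.] -0.094
blue [325, 233] [453. 186.] 16.3 [46. 48.] 0.532
blue [247, 255] [614.  64.] 14.1 [ 52. 101.] -0.185
```

View pics/w10.png

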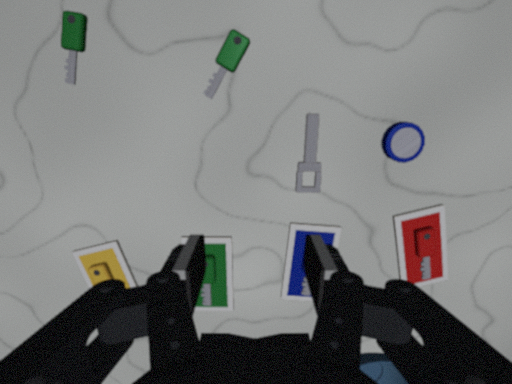

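View pics/scene1.png

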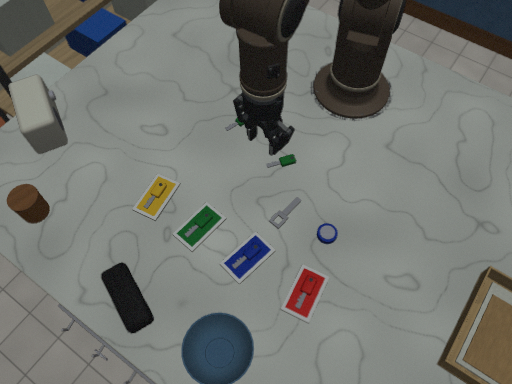

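All four keys lie on their tiles, and the tin and opener look unmoved. One numeric check from the scene depth map, taking head pixels above the tile face.

```bash
python3 -c "
from h import *
c=camera('scene'); big=cv2.cvtColor(c['color'],4)[165:330,125:335]; cv2.imwrite('pics/z.png',cv2.resize(big,None,fx=3.5,fy=3.5,interpolation=2))
P=cloud(c)
for n,t,a in [('red',(606,222),.141),('yellow',(613,-227),.155),('green',(615,-84),-.105),('blue',(611.5,62.5),-.184)]:
    d=P[:,:,:2]*1000-t; x=np.cos(a)*d[...,0]+np.sin(a)*d[...,1]; y=-np.sin(a)*d[...,0]+np.cos(a)*d[...,1]; z=P[:,:,2]*1000
    m=(abs(x)<58)&(abs(y)<33)&(z>17.5)&(z<30)
    r=cv2.minAreaRect(np.c_[x[m],y[m]].astype(np.float32)); print(n,m.sum(),'head mid',np.round(r[0],1),'size',np.round(r[1]),r[2],'z',np.median(z[m]))
"
```

```text
red 236 head mid [4.  0.4] size [25. 80.] 88.8685302734375 z 21.937688950232292
yellow 167 head mid [4.1 1.3] size [78. 28.] 3.343799352645874 z 21.389326912335637
green 185 head mid [2.9 3.4] size [80. 25.] 2.9105284214019775 z 22.05436952930484
blue 220 head mid [4.2 2.8] size [78. 26.] 3.274491548538208 z 21.857729272039993
```

View pics/z.png

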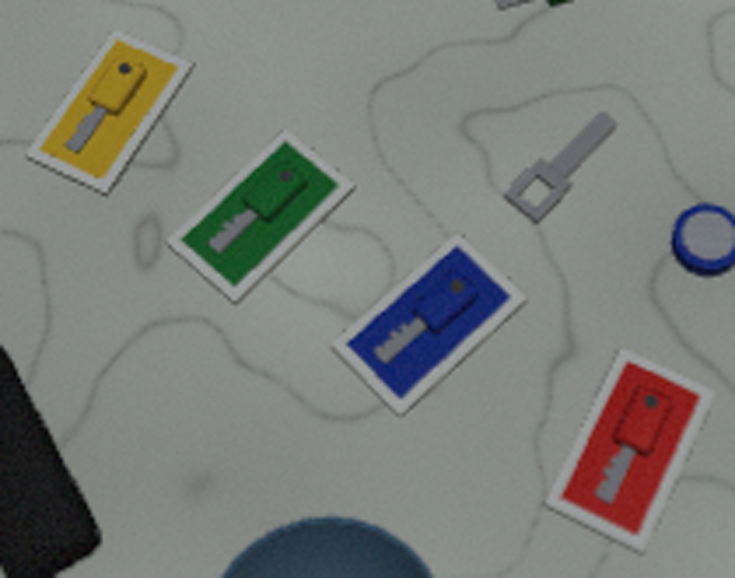

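The whole keys measure 78–80 mm long, with middles within about 4 mm of the tile centres, near-zero angle and tops at 22 mm (8 + 14, so flat). Handing in.

```bash
python3 -c "
from h import *
print(hand_in(), sense()['clock'])"
```

```text
the job is handed in; nothing more can be done
the job is handed in; nothing more can be done
```

All four keys are on the tiles of their own colour, and the job was handed in at about 17 s on the robot's clock. For green I used the key farthest to the robot's right, at about (0.44, -0.33). I picked each key up by its head, lowered it onto its tile and let go.

- **Final position:** the last depth check put each key's middle within about 4 mm of its tile's centre both ways, and its length within about 0.06 rad of the tile's. Key tops were at about 22 mm, the 8 mm tile plus the 14 mm head, so all four lie flat.
- **Tin and opener:** the tin measured within 1–2 mm of its starting position. I checked the opener only by eye, and it looks unmoved.
- **Oddities:** the wrist force read about 8–11 N upward as the fingers closed on each key, well under the limits and gone after lifting. One approach fell about 25 mm short because its move was speed-limited, and I corrected it before gripping.

No check failed.

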